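Show the pressed-in bush to the inspection camera

TASK

The bush has just been pressed into the bracket in the fixture: throw the toggle clamp's lever fully back, lift the bracket off its dowels and hold it up to the inspection camera, gripped so that nothing presses on the bush. The bush flange must face the lens square on, centred in the picture with the foot level at the bottom of it, 120 mm from the front glass. Finish there, still holding the bracket motionless; touch neither the camera nor its stand, and leave the spare bracket, the gauge block and the hex key where they lie.

Things in the scene. Friction and masses are not known exactly. Their poses are not given: they have to be found in the camera images.
- fixture: steel clamping fixture fixed to the table, base plate 190 (x) x 84 (y) x 15 mm. Origin: middle of its underside, z up. The bracket sits in a nest at its -x end, the toggle clamp is at its +x end; the clamp's arm reaches toward -x and its rubber tip holds down the back of the bracket's foot.
- nest (a point): point on top of the 10 mm nest block, 25 mm above the table, under the middle of the bracket's upright; axes as the fixture's. Two upright dowels 8 mm in diameter and 7.5 mm tall stand 14 mm toward +x of it and 22 mm to either side (y).
- clamp_handle (a joint): angle of the clamp's hand lever: 0 = clamped, lever upright; it swings toward the fixture's +x, away from the bracket, to the stop at 1.25 rad = open. Axis along the fixture's y. About 3 N at the grip moves it; it stays where it is left. It swings the hold-down arm up and back by 96 degrees.
- clamp_pivot (a point): the lever's pivot, in the fixture's middle plane, 79 mm toward +x of the fixture's origin, 40 mm above the table; axes as the fixture's. The open hold-down arm stands upright, at least 70 mm behind the bracket's upright, and reaches 130 mm above the table. The arm cannot be lifted directly, only by the lever.
- clamp_grip (a point): a point on the axis of the lever's round black grip (16 mm in diameter), 90 mm from the pivot and moving with the lever; the grip covers 36 to 110 mm from the pivot. Clamped, this point is 130 mm above the table.
- bracket: aluminium bearing bracket with the brass bush, in the nest, axes as the fixture's, 67 mm high, 0.1 to 0.22 kg. Origin: underside, below the middle of the upright. Upright 34 mm wide (y), 10 mm thick (x), parallel sides to 50 mm up, round top. Foot 62 mm wide (y), 8 mm thick, x from -9 to +37 mm, with two 10 mm dowel holes.
- bush: brass flanged bush in the bracket's upright: flange 24 mm in diameter, 3 mm thick, bore 12 mm; it stands 3 mm out at the back. Origin: middle of the flange's front face, 8 mm toward the bracket's -x and 50 mm above its underside; axes as the bracket's, the flange looks along -x.
- camera: inspection camera's stand, fixed to the table: dark base plate 100 (x) x 84 (y) x 10 mm with a steel post 300 mm high. Origin: middle of the plate's underside; the camera looks toward its -x.
- camera_head: small camera on that stand, ring light 66 mm in diameter round its lens. Origin: middle of the front glass, 270 mm above the table, 50 mm toward -x of the stand's origin. It looks along its own -x, 0.26 rad (15 degrees) below level; its z is up in its picture, its y goes across. It reaches 90 mm behind the glass.
- spare_bracket: bystander: a second bracket like the first but with an empty 18 mm eye and no bush, standing on the table, not in the fixture. Origin as the bracket's.
- gauge_block: bystander: steel gauge block 22 x 56 x 12 mm with two slots, lying on the table. Origin: middle of its underside.
- hex_key: bystander: dark 6 mm hex key, 33 x 98 x 7 mm, lying on the table. Origin: middle of its underside.

How it is judged:
By the outcome, as a careful person would: the job done as asked, in the order asked, and still so for the second after the job is handed in, while the arm keeps its last pose, push and grip.
It also fails if it takes over 51 s, if anything falls off the work surface, if the arm or the gripper's body presses on something with over 40 N, if the wrist force passes 120 N, or if a joint passes its speed limit or range.

ROBOT

A 6-joint arm with a two-finger parallel gripper is mounted at the origin on a cart in front of the work surface, level with it; the furniture and walls round the work are solid. World frame = base frame: x ahead of the robot, y to its left, z up, the work surface at z = 0. Lengths are in mm, angles in rad, forces in N, time in s.
With the tool pointing down it reaches from about 350 to 875 mm from the base axis. Payload 4.2 kg.
Tool frame: the origin (TCP) lies on the mounting face of the last link; the fingertips stand 173 mm ahead of it and the grasp point (between the pads) lies 155 mm ahead of it; z points along the fingers, y is the line along which they close (so a half turn about z gives the same grasp; the last joint's range is limited). The gripper opens to 85 mm and grips with 20 to 120 N. Pads are 22 mm wide; open, the fingers measure 114 mm over their backs; the gripper's body (76 mm by 85 mm) begins 54 mm behind the grasp point. The pads swing forward as they close: fully open they stand 13 mm farther back than shut.
Start: joints at [-1.027, 0.385, 0.008, 0, -1.194, -0.259], TCP at [175.62, -599.798, 404.712] pointing down, gripper open.
Joint ranges: [-3.14, 3.14], [-1.21, 2.06], [-1.07, 1.41], [-3.16, 2.05], [-2.99, -0.16], [-3.1, 3.1]. Speed limits (rad/s): [2.79, 2.79, 3.14, 3.14, 3.14, 3.14].

INTERFACE

Orientations are given as a unit quaternion [x, y, z, w].
In Python, from bench import arm gives the robot as it stands.
- The arm moves only by the tool carry_out, never from a script. Its argument "rows" is a list of rows, each a list of 7 numbers: the shift along the tool's x, y, z as a fraction of full scale, then the turn, a rotation vector about the tool's x, y, z as a fraction of full scale, then the opening, from -1 (shut) to 1 (fully open). A call has 1 to 12 rows; each row is the pose to reach, as a shift and turn from the pose commanded when the call began, along the tool's axes at that moment, turning the shorter way round; what a row does not reach only later rows make up. Full scale, the value 1, is 20 cm for a shift and pi rad for a turn. A row lasts 1/8 s, in which the tool goes at most 62.5 mm and 10.7 degrees, less where a joint would pass 70% of its speed; a pose out of reach is approached as far as the arm can. A call with a number of a shift or a turn outside -1 to 1 is refused whole. A call with a gripper value outside its range is refused whole. The fingers move at their own pace and stop on an object; the grip force is fixed at half the most. Time passes only in rows, so rows that repeat a pose let the fingers close. It gives the time, the measured TCP pose, the force, the opening and the grip force at its end, in the units of the state.
- arm.read_state(): the state, without advancing time (a new reading comes with each control period).
- arm.get_image(name): name is "scene" or "top" or "wrist"; returns (picture, depth): 480x640x3 uint8, red, green, blue; 480x640 float32, mm along the optical axis (not along the pixel's ray), 0 where there is no reading.
- arm.calibration(name): a dict with "mtx" (3x3 intrinsics, pixels), "k1" (the pictures are not rectified: a ray, as slopes to the right and down, at radius r is drawn at 1 + k1 r^2 times it, then the intrinsics apply), "cam_to_world" (4x4, takes a point from camera to world coordinates). Camera axes: x right, y up, looking along -z (the intrinsics and any distortion apply to the point x, -y, -z); pixel columns grow to the right and rows downward; lengths in mm; the calibration is good to about 2 mm. A picture is of the moment at which its call begins: read the wrist's pose just before it. calibration takes no time and is no camera call; for the wrist camera it gives the pose at the moment of the call.
- arm.job_done(): hands the job in; it is judged then, once.
The state is a dict: "clock": time; "joints": joint angles; "joint_vel": joint speeds; "joint_efforts": joint torques, N m; "position": TCP position; "ee_rot": TCP orientation; "contact_force": force on the tool from outside, world axes, zero at the start; "wrist_torque": the same for the moment, N m; "gripper_width": finger opening in mm; "grasp_force": force on a finger pad.
Only numpy, scipy, OpenCV 4.12 (cv2) and the standard library are available. Lean on these libraries where they do the work, as an engineer would, in place of code of your own. Each camera call takes 0.05 s, during which the arm holds its last target. There are 200 camera calls.

## Working session

There is one attempt and no reset: what is moved stays moved. The work goes in short steps, Python scripts to look and compute and a tool call to move; the robot and the scene stay as the last step left them, time stands still between calls to the robot, and variables do not carry over. Pictures are saved under pics/ and viewed, at most 10 in all, crops included, and the job is handed in when it is done.

Besides the shell and the picture viewer there is one more tool, called after "Call:" as name(argument=value, ...), one argument or row to a line, values as JSON. carry_out: Moves the arm, as the interface text tells. Its arguments: {"type":"object","properties":{"rows":{"type":"array"}},"required":["rows"]}

```bash
ls; mkdir -p pics
python3 - <<'E'
from bench import arm
import cv2,numpy as np
print(arm.read_state())
for n in ("scene","top"):
    p,d=arm.get_image(n); c=arm.calibration(n)
    cv2.imwrite(f"pics/{n}0.png",p[:,:,::-1]); np.savez(f"{n}0.npz",p=p,d=d,**{k:np.array(v) for k,v in c.items()})
    print(n,c)
E
```

```text
pics
{'clock': 0.0, 'joints': array([-1.02739059e+00,  3.85570712e-01,  6.65815927e-03, -4.73694717e-04,
       -1.19402758e+00, -2.58586282e-01]), 'joint_vel': array([-0.00027677, -0.00102199,  0.00085753, -0.00075995, -0.00080012,
        0.00031334]), 'joint_efforts': array([-8.30057361e-04, -3.92287874e+01,  1.88397700e+01,  4.18613791e+00,
       -4.67050209e-03,  6.64499368e-06]), 'position': array([ 175.58613591, -599.62514002,  403.62904471]), 'ee_rot': array([-1.41842281e-01,  9.89888665e-01,  1.07279895e-03, -2.15723357e-04]), 'contact_force': array([-0.19220885,  0.22642627, -0.35732192]), 'wrist_torque': array([-0.01001081, -0.04673662,  0.03128388]), 'grasp_force': 0.0, 'gripper_width': 85.76302084829923}
scene {'mtx': array([[617.04109402,   0.        , 316.82212664],
       [  0.        , 617.04109402, 245.62634285],
       [  0.        ,   0.        ,   1.        ]]), 'k1': 0.003502641607779991, 'cam_to_world': array([[-7.31037231e-01,  3.47590057e-01, -5.87167540e-01,
        -1.87810971e+02],
       [-6.81889219e-01, -3.40963253e-01,  6.47125299e-01,
         8.04879850e+02],
       [ 2.47317649e-02,  8.73455902e-01,  4.86274745e-01,
         7.97246841e+02],
       [ 0.00000000e+00,  0.00000000e+00,  0.00000000e+00,
         1.00000000e+00]])}
top {'mtx': array([[457.45285949,   0.        , 323.91405218],
       [  0.        , 457.45285949, 238.24919068],
       [  0.        ,   0.        ,   1.        ]]), 'k1': -0.01966779539214254, 'cam_to_world': array([[-6.62522769e-03,  9.94062864e-01, -1.08605378e-01,
         4.45950510e+02],
       [-9.99504041e-01, -9.92658921e-03, -2.98853696e-02,
        -1.87459521e+01],
       [-3.07860171e-02,  1.08353517e-01,  9.93635616e-01,
         1.22408714e+03],
       [ 0.00000000e+00,  0.00000000e+00,  0.00000000e+00,
         1.00000000e+00]])}
```

View pics/scene0.png

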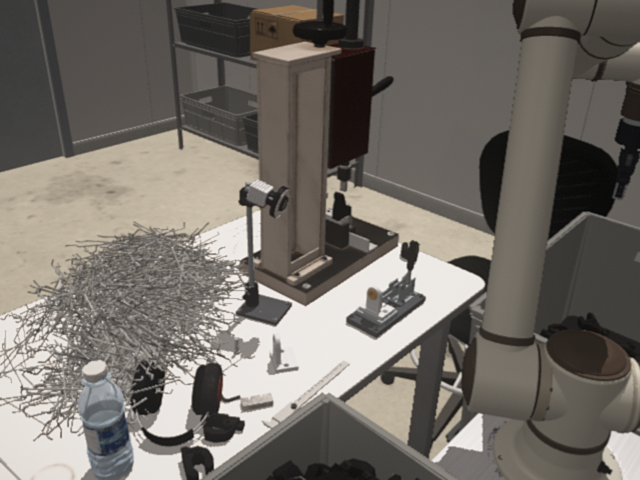

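View pics/top0.png

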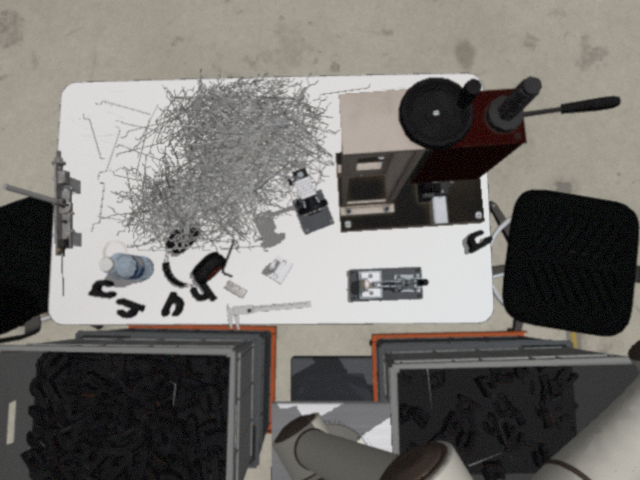

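```bash
cat > h.py <<'E'
import numpy as np,cv2
def load(n):
    z=np.load(n); return z['p'],z['d'],z
def rays(c,uv):
    K=np.array(c['mtx']);k=float(c['k1']);uv=np.atleast_2d(np.asarray(uv,float))
    q=cv2.undistortPoints(uv.reshape(-1,1,2),K,np.array([k,0,0,0,0])).reshape(-1,2)
    return np.c_[q[:,0],-q[:,1],-np.ones(len(q))]
def unproj(c,uv,depth):
    T=np.array(c['cam_to_world']); r=rays(c,uv)*np.asarray(depth).reshape(-1,1)
    return r@T[:3,:3].T+T[:3,3]
def plane(c,uv,z):
    T=np.array(c['cam_to_world']); r=rays(c,uv)@T[:3,:3].T
    return T[:3,3]+r*((z-T[2,3])/r[:,2])[:,None]
def proj(c,P):
    T=np.array(c['cam_to_world']); q=(np.atleast_2d(P)-T[:3,3])@T[:3,:3]
    q=q[:,:2]/-q[:,2:]; q[:,1]*=-1; s=1+float(c['k1'])*(q**2).sum(1,keepdims=True); K=np.array(c['mtx'])
    return q*s*[K[0,0],K[1,1]]+[K[0,2],K[1,2]]
def cloud(c,d):
    v,u=np.mgrid[:480,:640]; return unproj(c,np.c_[u.ravel(),v.ravel()],d.ravel()).reshape(480,640,3)
E
python3 - <<'E'
from h import *
p,d,c=load('top0.npz'); P=cloud(c,d)
a=cv2.resize(p[150:310,280:440],(600,600),interpolation=cv2.INTER_CUBIC)
cv2.imwrite('pics/topcrop.png',a[:,:,::-1])
p2,d2,c2=load('scene0.npz'); P2=cloud(c2,d2)
b=cv2.resize(p2[170:350,235:435],(800,600)[:2] if 0 else (660,594),interpolation=cv2.INTER_CUBIC)
cv2.imwrite('pics/scenecrop.png',b[:,:,::-1])
for uv in [(348,268),(348,300),(423,268),(423,300),(425,283),(315,218),(298,178)]: print(uv,P[uv[1],uv[0]].round())
for uv in [(258,192),(280,202),(373,295),(410,250),(265,307)]: print(uv,P2[uv[1],uv[0]].round())
E
```

```text
(348, 268) [499. -46.  -2.]
(348, 300) [415. -45.   2.]
(423, 268) [ 498. -246.   -5.]
(423, 300) [ 413. -243.   -2.]
(425, 283) [ 456. -222.  146.]
(315, 218) [634.  41.  10.]
(298, 178) [674.  62. 295.]
(258, 192) [647.  62. 296.]
(280, 202) [604.  43. 283.]
(373, 295) [457. -87.  73.]
(410, 250) [ 458. -213.  132.]
(265, 307) [652.  44.  10.]
```

View pics/topcrop.png

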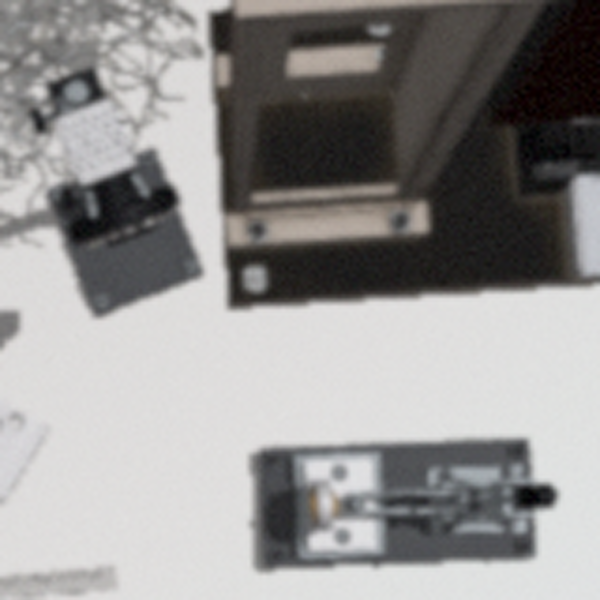

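View pics/scenecrop.png

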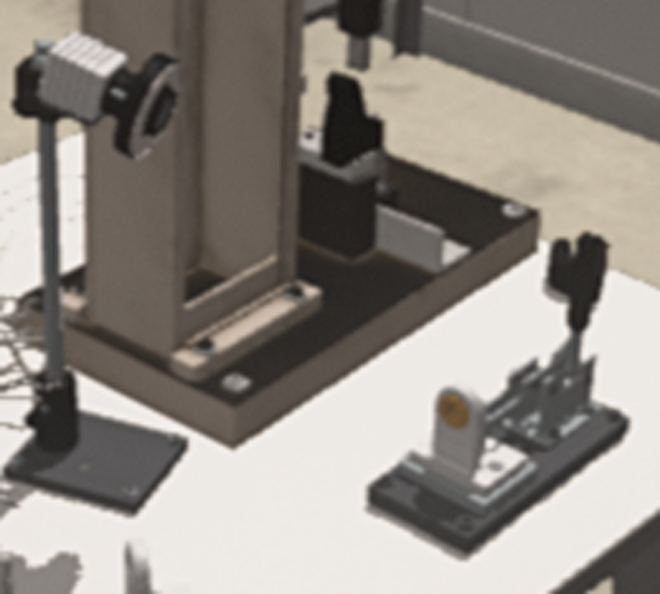

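Run:
```python
from h import *
from scipy.spatial.transform import Rotation as R
for n in ('top0.npz','scene0.npz'):
    p,d,c=load(n); P=cloud(c,d); g=p.astype(int).max(2)
    ok=(d>0)
    for nm,box,zt in (('fix',(395,520,-265,-25),15),('cam',(570,720,-30,100),10)):
        x,y,z=P[...,0],P[...,1],P[...,2]
        m=ok&(g<110)&(x>box[0])&(x<box[1])&(y>box[2])&(y<box[3])&(abs(z-zt)<14)
        m=m.astype(np.uint8)
        k,l,s,_=cv2.connectedComponentsWithStats(m)
        i=1+np.argmax(s[1:,4]); cs,_=cv2.findContours((l==i).astype(np.uint8),cv2.RETR_EXTERNAL,cv2.CHAIN_APPROX_NONE)
        ct=max(cs,key=len)[:,0].astype(np.float32)
        w=plane(c,ct,zt)[:,:2].astype(np.float32)
        print(n,nm,s[i],cv2.minAreaRect(w),'meanz',np.median(z[l==i]).round(1))
    # table z
    m=ok&(g>200)&(x>380)&(x<560)&(y>-10)&(y<300); print('table z',np.median(z[m]))
    # brass
    h=cv2.cvtColor(p,cv2.COLOR_RGB2HSV); b=(h[...,0]>8)&(h[...,0]<28)&(h[...,1]>110)&(h[...,2]>70)&(x>400)&(x<520)&(y>-160)&(y<-40)&(z>20)
    v,u=np.nonzero(b); print('brass',len(v),u.mean(),v.mean(),P[b].mean(0))
    # head points
    m=ok&(z>200)&(z<330)&(x>550)&(x<760)&(y>-10)&(y<130)
    print('head',m.sum(),P[m].min(0),P[m].max(0))
    # black grip
    m=ok&(g<70)&(z>70)&(z<170)&(x>420)&(x<500)&(y>-260)&(y<-180); print('grip',m.sum(),P[m].min(0),np.median(P[m],0),P[m].max(0))
from bench import arm
s=arm.read_state(); print(R.from_quat(s['ee_rot']).as_matrix().round(3)); c=arm.calibration('wrist');print(c['cam_to_world'].round(3),c['mtx'][0])
Rm=R.from_quat(s['ee_rot']).as_matrix(); T=c['cam_to_world']; print('cam in tool',(Rm.T@(T[:3,3]-s['position'])).round(1),(Rm.T@T[:3,:3]).round(3))
```

```text
top0.npz fix [374 287  48  13 390] ((432.2035827636719, -173.86146545410156), (122.83477020263672, 31.203954696655273), 89.62211608886719) meanz 14.8
top0.npz cam [298 206  35  28 508] ((631.3906860351562, 40.825477600097656), (56.868797302246094, 81.64102172851562), 19.721195220947266) meanz 9.3
table z -0.6561690050016296
brass 0 nan nan [nan nan nan]
head 876 [596.70175234   2.70683182 256.99145987] [697.02564229  87.23422604 308.62562736]
grip 47 [ 454.06143179 -224.19556631   83.88085543] [ 458.85636594 -215.96149287  139.7288597 ] [ 464.47687205 -212.99097109  151.75233077]
scene0.npz fix [ 347  287   78   51 1304] ((452.5484924316406, -143.82839965820312), (90.31974792480469, 215.74282836914062), 1.5244966745376587) meanz 17.1
scene0.npz cam [237 294  55  32 979] ((650.109375, 49.90521240234375), (100.47261810302734, 92.2340087890625), 20.5252742767334) meanz 12.1
table z 2.291230950555871
brass 48 372.0208333333333 294.0208333333333 [456.00158769 -82.2034469   77.85949578]
head 1357 [595.96133479   1.46534447 200.81172887] [698.91571276  90.83445315 310.27671062]
grip 175 [ 449.35646553 -229.69446657   79.51804175] [ 456.41530636 -217.67850767  118.61478323] [ 468.50889543 -210.70990407  151.98185059]
[[-0.96  -0.281 -0.001]
 [-0.281  0.96   0.002]
 [ 0.     0.002 -1.   ]]
[[-2.81000e-01 -9.08000e-01 -3.12000e-01  9.54030e+01]
 [ 9.60000e-01 -2.65000e-01 -9.40000e-02 -6.23303e+02]
 [ 2.00000e-03 -3.26000e-01  9.45000e-01  3.73733e+02]
 [ 0.00000e+00  0.00000e+00  0.00000e+00  1.00000e+00]] [343.73299826   0.         316.9988661 ]
cam in tool [83.6 -0.2 30. ] [[ 0.     0.945  0.326]
 [ 1.    -0.    -0.   ]
 [-0.     0.326 -0.945]]<stdin>:19: RuntimeWarning: Mean of empty slice.
  ret = ret.dtype.type(ret / rcount)
  ret = um.true_divide(
```

Call:
carry_out(
  rows=[
    [-0.4,0.35,0,0,0,-0.1,-1],
    [-0.8,0.7,0,0,0,-0.2,-1],
    [-0.96,0.79,0,0,0,-0.3,-1],
    [-0.96,0.79,0,0,0,-0.409,-1],
    [-0.96,0.79,0,0,0,-0.409,-1],
    [-0.96,0.79,0,0,0,-0.409,-1],
    [-0.96,0.79,0,0,0,-0.409,-1],
    [-0.96,0.79,0,0,0,-0.409,-1],
  ],
)

```text
clock: 1.1
position: [315.5, -394.1, 404.4]
ee_rot: [-0.706, 0.708, 0.0, 0.0]
contact_force: [-1.1, 0.3, 1.0]
gripper_width: -0.0
grasp_force: 0.0
```

Call:
carry_out(
  rows=[
    [-0.3,-0.2,0,0,0,0,-1],
    [-0.6,-0.4,0,0,0,0,-1],
    [-0.9,-0.6,0,0,0,0,-1],
    [-1,-0.7,0,0,0,0,-1],
    [-1,-0.7,0,0,0,0,-1],
    [-1,-0.7,0,0,0,0,-1],
  ],
)

```text
clock: 1.85
position: [455.6, -194.3, 404.4]
ee_rot: [-0.706, 0.708, 0.0, -0.0]
contact_force: [-0.5, -0.5, -0.3]
gripper_width: 0.1
grasp_force: 0.0
```

```bash
cat >> h.py <<'E'
def snap(n,f):
    from bench import arm
    s=arm.read_state(); c=arm.calibration(n); p,d=arm.get_image(n)
    np.savez(f+'.npz',p=p,d=d,**{k:np.array(v) for k,v in c.items()}); cv2.imwrite(f'pics/{f}.png',p[:,:,::-1]); print(s['clock'],s['position'],s['joints'].round(3)); return p,d,c
E
python3 -c "
from h import *
snap('wrist','w1')"
```

```text
1.85 [ 455.55742243 -194.30861941  404.39871952] [-0.075  0.164 -0.302 -0.    -1.106  0.072]
```

View pics/w1.png

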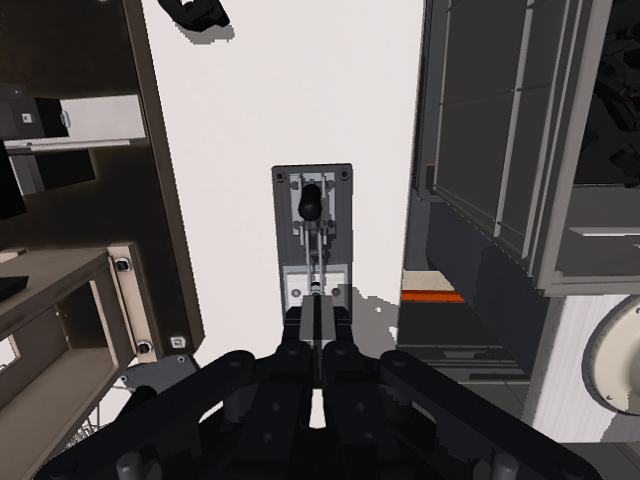

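Run:
```python
from h import *
p,d,c=load('w1.npz'); g=cv2.GaussianBlur(p,(3,3),0).max(2).astype(int)
L=[];Rr=[]
for r in range(175,262,2):
    row=g[r]; th=140
    a=np.nonzero((row[230:300-1]>th)&(row[231:300]<=th))[0]; b=np.nonzero((row[330:400-1]<=th)&(row[331:400]>th))[0]
    def sub(i): return i+(row[i]-th)/(row[i]-row[i+1])
    if len(a): L.append((sub(230+a[-1]),r))
    if len(b): Rr.append((sub(330+b[0]),r))
WL=plane(c,L,15);WR=plane(c,Rr,15)
for W in (WL,WR):
    k=np.polyfit(W[:,1],W[:,0],1); print('x at y=-143.5',np.polyval(k,-143.5),'slope',k[0],np.std(W[:,0]-np.polyval(k,W[:,1])))
T=[]
for u in range(280,346,3):
    col=g[140:190,u]; a=np.nonzero((col[:-1]>140)&(col[1:]<=140))[0]
    if len(a): i=a[0]; T.append((u,140+i+(col[i]-140)/(col[i]-col[i+1])))
for z in (0,15): W=plane(c,T,z); print('far edge y z',z,np.median(W[:,1]),np.polyfit(W[:,0],W[:,1],1)[0])
print('camera pos',c['cam_to_world'][:3,3])
P=cloud(c,d)
m=(g<60)&(P[...,2]>80)&(P[...,2]<165)&(abs(P[...,0]-455)<30)&(P[...,1]<-190)
print('grip',m.sum(),P[m].min(0),P[m].max(0)); top=m&(P[...,2]>P[...,2][m].max()-8); print(P[top].mean(0))
# top view corners at z=15
p,d,c=load('top0.npz'); print(plane(c,[(348.8,270.5),(348.8,301.5),(422.7,267.3),(422.7,298)],15).round(1))
```

```text
x at y=-143.5 497.8111325384381 slope 0.1012573370082183 10.912643449010512
x at y=-143.5 416.63231105088005 slope -0.10739448284885661 7.335135284440396
far edge y z 0 -238.14866062687923 0.03016421441716032
far edge y z 15 -239.75689017908695 0.03016421441715973
camera pos [ 455.59302192 -278.28461617  374.34912968]
grip 667 [ 452.86215055 -230.94515519   82.93401709] [ 468.82688811 -215.51654775  151.3920098 ]
[ 460.69355686 -223.5844376   148.28335464]
[[ 491.9  -47.4   15. ]
 [ 410.9  -46.4   15. ]
 [ 498.7 -241.5   15. ]
 [ 418.7 -239.2   15. ]]
```

Run:
```python
from h import *
from scipy.stats import theilslopes
p,d,c=load('w1.npz'); g=cv2.GaussianBlur(p,(3,3),0).max(2).astype(int)
P=cloud(c,d)
for s,(lo,hi) in ((1,(240,300)),(-1,(335,400))):
    E=[]
    for r in range(172,290,2):
        row=g[r,lo:hi]; gr=np.diff(row)*-s; i=int(np.argmax(gr))
        if gr[i]>25: E.append((lo+i+.5,r))
    W=plane(c,E,15); t=theilslopes(W[:,0],W[:,1]); res=W[:,0]-t[1]-t[0]*W[:,1]
    print(len(E),'slope',t[0],'x@-143.5',t[1]-143.5*t[0],'MAD',np.median(abs(res)))
m=(abs(P[...,2]-15)<4)&(abs(P[...,0]-455)<60)&(P[...,1]<-100)&(P[...,1]>-250)&(g<150)
print(cv2.minAreaRect(P[m][:,:2].astype(np.float32)),m.sum())
# dowel holes / foot: bright foot region
foot=(abs(P[...,2]-33)<4)&(abs(P[...,0]-455)<60)&(P[...,1]<-60)&(P[...,1]>-150)
print('foot',foot.sum(),cv2.minAreaRect(P[foot][:,:2].astype(np.float32)),P[foot].min(0),P[foot].max(0))
a=cv2.resize(p[150:390,240:400],(533,800)[:2] if 0 else (400,600),interpolation=cv2.INTER_CUBIC);cv2.imwrite('pics/w1c.png',a[:,:,::-1])
```

```text
59 slope -0.02931793484716004 x@-143.5 500.3057014653251 MAD 0.2582158566929902
59 slope -0.030513951144581646 x@-143.5 416.18129560845915 MAD 1.0874723302654825
((459.701904296875, -168.7528076171875), (82.41438293457031, 139.65245056152344), 1.718640923500061) 4824
foot 1341 ((457.6051025390625, -105.3384780883789), (60.8382453918457, 42.10197448730469), 1.1909934282302856) [ 426.86504503 -126.87568984   29.07528079] [488.38891926 -84.30347192  36.95786637]
```

View pics/w1c.png

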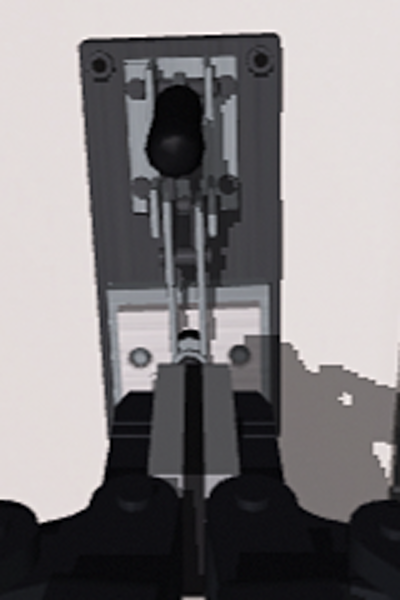

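Call:
carry_out(
  rows=[
    [-0.012,-0.01,0.2,0,0,-0.0104,-1],
    [-0.024,-0.02,0.4,0,0,-0.0104,-1],
    [-0.024,-0.02,0.5,0,0,-0.0104,-1],
    [-0.024,-0.02,0.567,0,0,-0.0104,-1],
    [-0.024,-0.02,0.567,0,0,-0.0104,-1],
    [-0.024,-0.02,0.567,0,0,-0.0104,-1],
  ],
)

```text
clock: 2.65
position: [460.0, -190.0, 292.3]
ee_rot: [0.718, -0.696, 0.001, -0.001]
contact_force: [0.8, 0.3, -0.8]
gripper_width: 0.2
grasp_force: 0.0
```

Call:
carry_out(
  rows=[
    [0.07,0,0,0,0,0,-1],
    [0.12,0,0,0,0,0,-1],
    [0.17,0,0,0,0,0,-1],
    [0.22,0,0.01,0,0,0,-1],
    [0.27,0,0.025,0,0,0,-1],
    [0.315,0,0.05,0,0,0,-1],
    [0.355,0,0.08,0,0,0,-1],
    [0.395,0,0.115,0,0,0,-1],
    [0.425,0,0.15,0,0,0,-1],
    [0.425,0,0.15,0,0,0,-1],
  ],
)

```text
clock: 3.9
position: [461.8, -274.9, 260.1]
ee_rot: [0.718, -0.696, -0.001, 0.001]
contact_force: [-0.4, -0.3, 0.5]
gripper_width: -0.4
grasp_force: 0.0
```

Call:
carry_out(
  rows=[
    [0.02,0,0.03,0,0,0,-1],
    [0.035,0,0.055,0,0,0,-1],
    [0.05,0,0.085,0,0,0,-1],
    [0.055,0,0.1,0,0,0,-1],
    [0.055,0,0.1,0,0,0,-1],
  ],
)

```text
clock: 4.53
position: [462.4, -284.7, 243.5]
ee_rot: [0.718, -0.696, -0.001, 0.0]
contact_force: [-7.0, 9.4, 19.7]
gripper_width: 0.1
grasp_force: 11.3
```

Call:
carry_out(
  rows=[
    [0,0,-0.25,0,0,0,-1],
    [0,0,-0.5,0,0,0,-1],
    [-0.15,0,-0.75,0,0,0,1],
    [-0.4,0,-0.8,0,0,0,1],
    [-0.5,0.02,-0.8,0,0,0,1],
    [-0.5,0.02,-0.8,0,0,0,1],
    [-0.5,0.02,-0.8,0,0,0,1],
  ],
)

```text
clock: 5.4
position: [455.8, -186.1, 400.9]
ee_rot: [0.718, -0.696, -0.0, 0.0]
contact_force: [0.4, 0.4, 0.7]
gripper_width: 85.1
grasp_force: 0.0
```

Run:
```python
from h import *
p,d,c=snap('wrist','w2'); P=cloud(c,d); x,y,z=np.moveaxis(P,2,0); g=p.max(2)
f=np.array([0.03,-1])/np.hypot(.03,1); piv=np.array([460.6,-222.5])
X=(P[...,:2]-piv)@f; Y=(P[...,0]-piv[0])
m=(abs(Y)<14)&(X>20)&(X<130)&(z>35)&(z<110)&(g<90)
for lo in range(30,120,15):
    k=m&(X>lo)&(X<lo+15)
    if k.any(): print('lever',lo,k.sum(),np.percentile(z[k],90).round(1))
m=(abs(Y)<25)&(z>60)&(z<180)&(X<20)&(X>-150)
k=m&(X>-120); 
for lo in range(-120,20,10):
    q=m&(X>lo)&(X<lo+10)
    if q.sum()>5: print('arm',lo,q.sum(),np.percentile(z[q],95).round(1))
cv2.imwrite('pics/w2c.png',cv2.resize(p[120:360,180:460],(700,600))[:,:,::-1])
```

```text
5.4 [ 455.84587778 -186.05805316  400.92638134] [-0.057  0.161 -0.314  0.    -1.096  0.088]
lever 30 248 63.2
lever 45 356 67.5
lever 60 377 72.6
lever 75 419 77.7
lever 90 353 80.4
arm -60 111 128.0
arm -50 283 127.6
arm -40 345 126.4
arm -30 346 125.3
arm -20 96 120.7
arm -10 105 76.7
arm 0 135 77.0
arm 10 62 69.6
```

View pics/w2c.png

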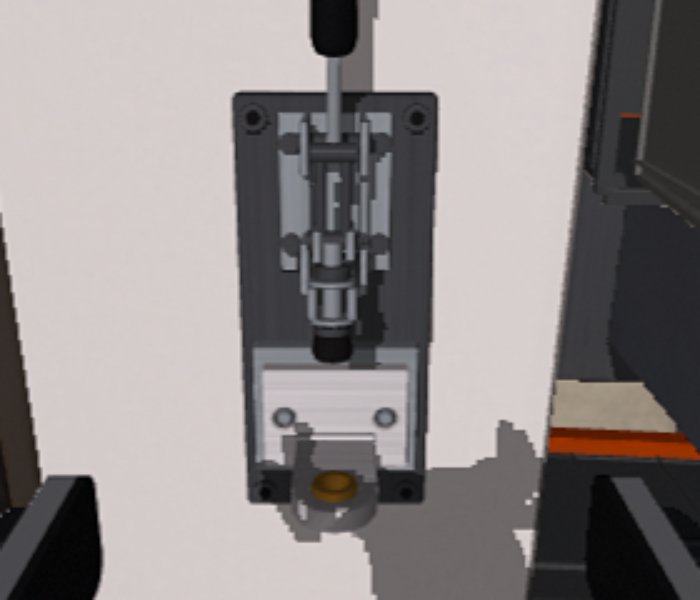

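Run:
```python
from h import *
p,d,c=load('w2.npz'); g=p.max(2)
out=[]
for u,v in ((293.6,286.8),(334,286.8)):
    u0,v0=int(u)-7,int(v)-6; s=g[v0:v0+13,u0:u0+15].astype(float)
    w=np.clip(np.median(s)-12-s,0,None); vv,uu=np.mgrid[:13,:15]; out.append((u0+(w*uu).sum()/w.sum(),v0+(w*vv).sum()/w.sum()))
W=plane(c,out,32.5); print(out,W.round(1)); a=W[0]-W[1]; print(np.linalg.norm(a),'y axis slope',a[1]/a[0]); m=W.mean(0)
f=np.array([.03,-1,0])/np.hypot(.03,1); o=m-14*f; print('bracket origin',o)
ctr=np.array([458.2,-143.5]); print('fixture coords',(o[:2]-ctr)@f[:2],(o[:2]-ctr)@np.array([1,.03]))
P=cloud(c,d); k=(P[...,2]>55)&(P[...,2]<100)&(abs(P[...,0]-457)<25)&(P[...,1]>-110)&(P[...,1]<-60)
print(k.sum(),P[k].min(0),P[k].max(0),np.median(P[k],0)); e=k&(P[...,2]>86); print('top',P[e].mean(0),np.ptp(P[e],0))
```

```text
[(np.float64(294.1965137614679), np.float64(287.2403669724771)), (np.float64(333.6698018811287), np.float64(286.62977786672))] [[ 478.5 -101.2   32.5]
 [ 435.5 -103.3   32.5]]
43.02945985689402 y axis slope 0.049122309542270336
bracket origin [456.56920511 -88.2531121   32.5       ]
fixture coords -55.27094541152625 0.026611745408006524
875 [440.14651085 -97.43249403  55.11136444] [473.4231615  -83.17231761  93.91543346] [456.89399968 -93.13581971  81.68269099]
top [456.90228101 -89.84492392  90.07116435] [26.8434715  11.26917092  7.87856339]
```

Call:
carry_out(
  rows=[
    [-0.25,-0.01,0,0,0,0,0.3],
    [-0.489,-0.019,0.15,0,0,0,0.3],
    [-0.489,-0.019,0.4,0,0,0,0.3],
    [-0.489,-0.019,0.6,0,0,0,0.3],
    [-0.489,-0.019,0.75,0,0,0,0.3],
    [-0.489,-0.019,0.8,0,0,0,0.3],
    [-0.489,-0.019,0.8,0,0,0,0.3],
  ],
)

```text
clock: 6.32
position: [456.7, -88.3, 241.0]
ee_rot: [0.718, -0.696, -0.0, 0.0]
contact_force: [0.5, -0.6, -0.0]
gripper_width: 55.7
grasp_force: 0.0
```

Run:
```python
from h import *
p,d,c=snap('wrist','w3'); p2,_,_=snap('scene','s3')
a=cv2.resize(p2[150:350,300:500],(500,500),interpolation=cv2.INTER_CUBIC); b=cv2.resize(p[230:480,195:445],(300,300)); b=cv2.copyMakeBorder(b,0,200,0,0,cv2.BORDER_CONSTANT)
cv2.imwrite('pics/m3.png',np.hstack([a,b])[:,:,::-1])
```

```text
6.325 [456.69227072 -88.26899986 241.02540745] [ 0.16   0.318 -0.588  0.    -0.666 -0.129]
6.375 [456.96123144 -88.13139044 241.83828809] [ 0.16   0.317 -0.587  0.001 -0.666 -0.129]
```

View pics/m3.png

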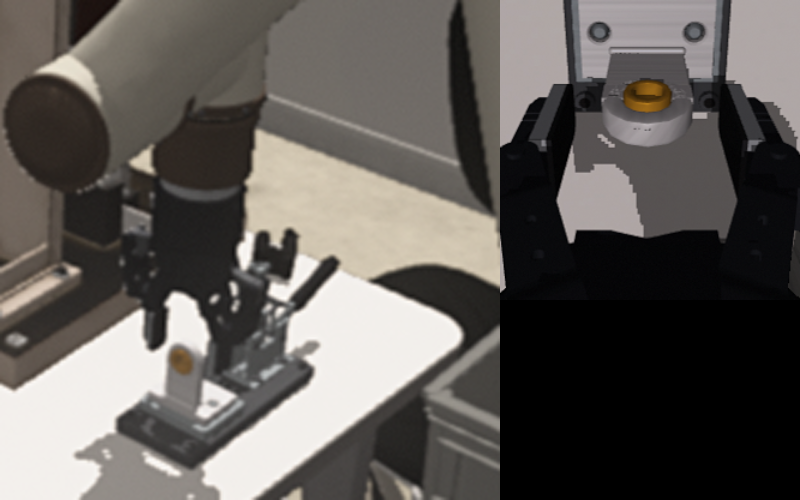

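Call:
carry_out(
  rows=[
    [0,0,0.08,0,0,0,0.3],
    [0,0,0.14,0,0,0,0.3],
    [0,0,0.16,0,0,0,0.3],
    [0,0,0.16,0,0,0,0.3],
  ],
)

```text
clock: 6.92
position: [456.5, -87.8, 209.4]
ee_rot: [0.718, -0.696, 0.0, -0.0]
contact_force: [-0.3, 0.5, 0.4]
gripper_width: 55.3
grasp_force: 0.0
```

Call:
carry_out(
  rows=[
    [0,0,0,0,0,0,-1],
    [0,0,0,0,0,0,-1],
    [0,0,0,0,0,0,-1],
    [0,0,0,0,0,0,-1],
    [0,0,0,0,0,0,-1],
    [0,0,0,0,0,0,-1],
  ],
)

```text
clock: 7.68
position: [456.6, -87.8, 209.9]
ee_rot: [0.718, -0.696, 0.0, -0.0]
contact_force: [-0.6, 1.0, 5.9]
gripper_width: 33.1
grasp_force: 60.1
```

Call:
carry_out(
  rows=[
    [0,0,-0.02,0,0,0,-1],
    [0,0,-0.05,0,0,0,-1],
    [0,0,-0.1,0,0,0,-1],
    [0,0,-0.2,0,0,0,-1],
    [0,0,-0.4,0,0,0,-1],
    [0,0,-0.6,0,0,0,-1],
    [0,0,-0.8,0,0,0,-1],
    [0,0,-0.9,0,0,0,-1],
    [0,0,-0.9,0,0,0,-1],
    [0,0,-0.9,0,0,0,-1],
  ],
)

```text
clock: 8.93
position: [455.7, -87.9, 388.3]
ee_rot: [0.718, -0.696, -0.001, 0.001]
contact_force: [-0.1, 0.7, -1.6]
gripper_width: 33.5
grasp_force: 59.8
```

Run:
```python
from h import *
from bench import arm
print(arm.read_state())
p,d,c=snap('wrist','w4'); p2,d2,c2=snap('scene','s4'); snap('top','t4')
a=cv2.resize(p2[100:300,240:440],(500,500),interpolation=cv2.INTER_CUBIC); b=cv2.resize(p[230:480,195:445],(300,300)); b=cv2.copyMakeBorder(b,0,200,0,0,cv2.BORDER_CONSTANT)
cv2.imwrite('pics/m4.png',np.hstack([a,b])[:,:,::-1])
```

```text
{'clock': 8.925, 'joints': array([ 1.60890899e-01,  1.23086058e-01, -3.93961446e-01, -7.61262667e-04,
       -1.05574152e+00, -1.29325519e-01]), 'joint_vel': array([ 0.00158197,  0.01411036, -0.00796104,  0.0025894 , -0.00173368,
       -0.00072909]), 'joint_efforts': array([ 1.43676507e-02, -2.57287377e+01,  1.86493886e+01,  4.22847882e+00,
        1.32312026e-02,  1.59279557e-04]), 'position': array([455.67055265, -87.85489713, 388.31837798]), 'ee_rot': array([ 7.18047193e-01, -6.95993625e-01, -8.60734264e-04,  6.01208533e-04]), 'contact_force': array([-0.09661125,  0.6726389 , -1.59790495]), 'wrist_torque': array([-0.01010865,  0.01396031,  0.03914257]), 'grasp_force': 59.778669476509094, 'gripper_width': 33.47359985483296}
8.925 [455.67055265 -87.85489713 388.31837798] [ 1.610e-01  1.230e-01 -3.940e-01 -1.000e-03 -1.056e+00 -1.290e-01]
8.975 [455.77201475 -87.86044336 388.03511403] [ 1.610e-01  1.240e-01 -3.940e-01 -1.000e-03 -1.056e+00 -1.290e-01]
9.025 [455.92367438 -87.86118717 387.96309302] [ 0.161  0.124 -0.394 -0.    -1.056 -0.129]
```

View pics/m4.png

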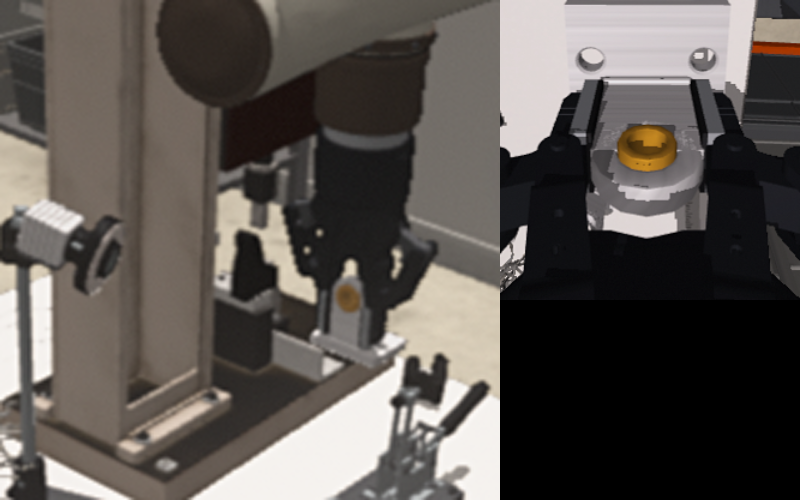

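Run:
```python
from h import *
def Rh(psi,t=0.26):
    c,s=np.cos(psi),np.sin(psi); Rz=np.array([[c,-s,0],[s,c,0],[0,0,1]])
    ct,st=np.cos(t),np.sin(t); # x_head = up by t
    return Rz@np.array([[ct,0,-st],[0,1,0],[st,0,ct]])
clouds={}
for n in ('top0.npz','scene0.npz','t4.npz','s4.npz'):
    p,d,c=load(n); P=cloud(c,d); g=p.astype(int).max(2); x,y,z=np.moveaxis(P,2,0)
    zt=10+(-0.7 if n[0]=='t' else 2.0)
    m=(d>0)&(g<120)&(abs(z-zt)<4.5)&(x>570)&(x<720)&(y>-30)&(y<110)
    k,l,s,_=cv2.connectedComponentsWithStats(m.astype(np.uint8)); i=1+np.argmax(s[1:,4])
    q=cv2.morphologyEx((l==i).astype(np.uint8),cv2.MORPH_OPEN,np.ones((3,3)))
    ct=max(cv2.findContours(q,0,cv2.CHAIN_APPROX_NONE)[0],key=len)[:,0].astype(float)
    W=plane(c,ct,10)[:,:2].astype(np.float32); r=cv2.minAreaRect(W)
    print(n,'plate',s[i],np.array(r[0]).round(1),np.array(r[1]).round(1),r[2]); print(cv2.boxPoints(r).round(1).tolist())
    m=(d>0)&(z>215)&(z<330)&(x>560)&(x<760)&(y>-20)&(y<130); H=P[m]
    # head: PCA-free: in head frame for psi=20deg about provisional glass
    R=Rh(np.deg2rad(20.)); o=np.array([603,33,270.]); Q=(H-o)@R
    print(' head frame pct1/99',np.percentile(Q,[0.5,2,98,99.5],axis=0).round(1).tolist())
    ring=Q[(Q[:,0]<14)&(Q[:,0]>-15)]; print(' ring',len(ring),np.percentile(ring,[1,5,50,95,99],axis=0).round(1).tolist())
    body=Q[Q[:,0]>35]; print(' body',len(body),np.percentile(body[:,1],[2,98]).round(1), )
```

```text
top0.npz plate [293 198  40  36 537] [628.3  39.5] [47.6 82.6] 19.562759399414062
[[592.0, 70.5], [619.7000122070312, -7.400000095367432], [664.5, 8.600000381469727], [636.9000244140625, 86.4000015258789]]
 head frame pct1/99 [[1.2, -33.9, -17.4], [3.2, -29.4, -15.2], [94.5, 25.7, 32.3], [96.6, 27.8, 33.3]]
 ring 141 [[0.8, -34.5, 4.1], [1.7, -30.3, 7.4], [9.1, -2.7, 25.5], [13.4, 24.3, 32.7], [13.8, 28.0, 33.6]]
 body 510 [-18.9  24.2]
scene0.npz plate [236 294  56  31 859] [651.4  48.4] [98.4 86.1] 20.241886138916016
[[590.4000244140625, 71.80000305175781], [620.2000122070312, -9.0], [712.5, 25.0], [682.7000122070312, 105.80000305175781]]
 head frame pct1/99 [[2.4, -28.8, -71.7], [3.4, -20.0, -64.1], [92.7, 27.7, 32.8], [96.2, 30.3, 34.7]]
 ring 325 [[1.8, -30.9, -26.2], [2.9, -20.8, -20.4], [7.9, 7.3, 9.2], [13.1, 26.6, 32.7], [13.9, 30.0, 34.9]]
 body 825 [-16.9  26.7]
t4.npz plate [298 207  35  27 482] [627.7  39.3] [46.9 82.3] 21.381258010864258
[[590.9000244140625, 69.0], [620.9000244140625, -7.599999904632568], [664.5, 9.5], [634.5, 86.0999984741211]]
 head frame pct1/99 [[1.3, -33.8, -18.5], [3.4, -29.4, -14.5], [94.6, 25.4, 32.3], [96.6, 27.8, 34.1]]
 ring 144 [[0.9, -34.5, 6.9], [1.7, -30.3, 9.0], [9.4, -2.6, 25.0], [13.6, 24.2, 32.7], [14.0, 27.9, 34.5]]
 body 510 [-18.8  24.5]
s4.npz plate [236 294  55  31 852] [651.7  48.2] [98.4 84.7] 19.916521072387695
[[591.0, 71.19999694824219], [619.9000244140625, -8.399999618530273], [712.4000244140625, 25.100000381469727], [683.5, 104.69999694824219]]
 head frame pct1/99 [[2.2, -28.9, -70.3], [3.2, -20.2, -64.0], [92.4, 27.8, 33.0], [96.4, 29.7, 34.8]]
 ring 321 [[2.0, -30.8, -26.5], [2.8, -21.1, -21.5], [8.0, 6.6, 9.3], [12.7, 26.9, 32.2], [13.8, 29.0, 34.8]]
 body 830 [-18.1  26.6]
```

```bash
cat > goal.py <<'E'
from h import *
from scipy.spatial.transform import Rotation as R
from bench import arm
psi,t=np.deg2rad(20.0),0.26
c,s=np.cos(psi),np.sin(psi); ct,st=np.cos(t),np.sin(t)
XH=np.array([c*ct,s*ct,st]); YH=np.array([-s,c,0]); ZH=np.cross(XH,YH)
G=np.array([605.0,31.4,270.]); B=G-120*XH
RT=np.c_[-XH,YH,-ZH]
BT=np.array([-7.4,0,134.9])
TCP=B-RT@BT
def delta(TCP=TCP,RT=RT):
    st_=arm.read_state(); R0=R.from_quat(st_['ee_rot']).as_matrix()
    print('pos',st_['position'].round(2),'goal',TCP.round(2),'bush',B.round(1),st_['clock'],st_['joints'].round(2))
    print('shift frac',(R0.T@(TCP-st_['position'])/200).round(4),'turn frac',(R.from_matrix(R0.T@RT).as_rotvec()/np.pi).round(4))
    print('bush now rel head (x,y,z)',((st_['position']+R0@BT-G)@np.c_[XH,YH,ZH]).round(2), 'force',st_['contact_force'].round(1),'w',st_['gripper_width'])
if __name__=='__main__': print(np.linalg.det(RT)); delta()
E
python3 goal.py
```

```text
1.0
pos [456.05 -87.86 388.07] goal [456.72 -22.57 367.61] bush [496.   -8.3 239.2] 9.075 [ 0.16  0.12 -0.39 -0.   -1.06 -0.13]
shift frac [-0.3262 -0.0139  0.1022] turn frac [ 0.0526 -0.0722  0.3964]
bush now rel head (x,y,z) [-177.12  -53.99   29.7 ] force [ 1.   0.3 -1.2] w 32.922033725123775
```

Call:
carry_out(
  rows=[
    [0,0,0,0.007,-0.009,0.05,-1],
    [-0.03,0,0,0.013,-0.018,0.1,-1],
    [-0.06,0,0,0.02,-0.027,0.15,-1],
    [-0.12,0,0.02,0.027,-0.036,0.2,-1],
    [-0.18,-0.005,0.04,0.033,-0.045,0.25,-1],
    [-0.24,-0.01,0.06,0.04,-0.055,0.3,-1],
    [-0.29,-0.012,0.08,0.046,-0.064,0.35,-1],
    [-0.326,-0.014,0.102,0.053,-0.072,0.396,-1],
    [-0.326,-0.014,0.102,0.053,-0.072,0.396,-1],
    [-0.326,-0.014,0.102,0.053,-0.072,0.396,-1],
    [-0.326,-0.014,0.102,0.053,-0.072,0.396,-1],
  ],
)

```text
clock: 10.45
position: [457.2, -22.8, 369.0]
ee_rot: [-0.173, 0.976, 0.022, 0.129]
contact_force: [0.2, 0.2, -1.7]
gripper_width: 33.3
grasp_force: 59.8
```

```bash
cat > chk.py <<'E'
from goal import *
import sys
delta()
tag=sys.argv[1]
H=np.c_[XH,YH,ZH]
for n in ('scene','top'):
    p,d,c=snap(n,n[0]+tag); P=cloud(c,d); h=cv2.cvtColor(p,cv2.COLOR_RGB2HSV); Q=(P-G)@H
    near=(d>0)&(abs(Q[...,0]+115)<35)&(abs(Q[...,1])<45)&(abs(Q[...,2])<70)
    br=near&(h[...,0]>6)&(h[...,0]<30)&(h[...,1]>100)
    if br.sum()>3:
        v,u=np.nonzero(br); print(n,'brass n',len(u),'px',u.mean(),v.mean(),'Q med',np.median(Q[br],0).round(1),'expected px of bush',proj(c,B).round(1))
    gray=near&(h[...,1]<60)&(h[...,2]>110)
    if gray.sum()>10: print(n,'bracket Q',gray.sum(),np.percentile(Q[gray],[1,5,50,95,99],axis=0).round(1).tolist())
E
python3 chk.py 5
```

```text
pos [457.24 -22.78 369.  ] goal [456.72 -22.57 367.61] bush [496.   -8.3 239.2] 10.45 [ 0.3   0.08 -0.5  -0.01 -0.72 -1.51]
shift frac [0.0038 0.0019 0.0061] turn frac [-0.0006  0.0009  0.0008]
bush now rel head (x,y,z) [-118.85   -0.61    1.25] force [ 0.2  0.2 -1.7] w 33.260067199980554
10.45 [457.24159311 -22.78435416 369.00028444] [ 0.304  0.083 -0.501 -0.015 -0.724 -1.513]
scene bracket Q 227 [[-149.6, -31.0, -46.9], [-148.8, -29.0, -45.2], [-138.8, 16.6, -39.3], [-120.6, 31.4, -36.7], [-118.4, 33.7, -31.5]]
10.5 [457.19929627 -22.80728156 369.0087769 ] [ 0.304  0.083 -0.501 -0.015 -0.724 -1.514]
top bracket Q 37 [[-123.9, -40.6, -50.0], [-123.0, -38.7, -49.4], [-119.4, -16.2, -41.1], [-114.6, 31.2, 18.0], [-114.1, 39.8, 18.8]]
```

Call:
carry_out(
  rows=[
    [0.004,0.002,0.006,-0.0006,0.0009,0.0008,-1],
    [0.004,0.002,0.006,-0.0006,0.0009,0.0008,-1],
    [0.004,0.002,0.006,-0.0006,0.0009,0.0008,-1],
    [0.004,0.002,0.006,-0.0006,0.0009,0.0008,-1],
  ],
)

```text
clock: 11.05
position: [456.5, -22.4, 367.6]
ee_rot: [-0.172, 0.977, 0.023, 0.128]
contact_force: [0.1, 0.0, -1.5]
gripper_width: 33.4
grasp_force: 59.8
```

Run:
```python
from goal import *
delta()
st_=arm.read_state(); R0=R.from_quat(st_['ee_rot']).as_matrix(); t0=st_['position']
p,d,c=snap('wrist','w6'); T=np.array(c['cam_to_world'])
P=(cloud(c,d)-t0)@R0   # tool frame
h=cv2.cvtColor(p,cv2.COLOR_RGB2HSV); x,y,z=np.moveaxis(P,2,0)
ft=(d>0)&(h[...,1]<60)&(h[...,2]>90)&(x>8)&(x<50)&(abs(y)<40)&(abs(z-177)<10)
A=np.c_[P[ft][:,:2],np.ones(ft.sum())]; k,*_=np.linalg.lstsq(A,P[ft][:,2],rcond=None)
print('foot top n',ft.sum(),'z at (20,0)',k@[20,0,1],'slopes',k[:2].round(4),'ext',np.percentile(P[ft],[1,99],axis=0).round(1).tolist())
br=(d>0)&(h[...,0]>8)&(h[...,0]<30)&(h[...,1]>120)&(abs(y)<25)&(abs(x)<25)&(z>90)
print('brass',br.sum(),np.percentile(P[br],[1,50,99],axis=0).round(1).tolist())
# holes: contours inside foot mask, cast on tool plane z=176.9
cs,hi=cv2.findContours(cv2.morphologyEx(ft.astype(np.uint8),cv2.MORPH_CLOSE,np.ones((2,2))),cv2.RETR_CCOMP,cv2.CHAIN_APPROX_NONE)
for q,hh in zip(cs,hi[0]):
    if hh[3]>=0 and len(q)>12:
        (u,v),r=cv2.minEnclosingCircle(q); ray=(rays(c,[(u,v)])@T[:3,:3].T)@R0; o=(T[:3,3]-t0)@R0
        print('hole',u,v,r,(o+ray[0]*((176.9-o[2])/ray[0][2])).round(1))
# scene overlay of expected points
p,d,c=snap('scene','s6'); im=p[:,:,::-1].copy()
def Bp(b): # bracket -> world expected
    b=np.array(b,float); return t0+R0@(np.array([b[0]+.6,-b[1],184.9-b[2]]))
pts=[Bp((a,b,e)) for a in(-9,37) for b in (-31,31) for e in (0,8)]
ring=[G+33*(np.cos(a)*YH+np.sin(a)*ZH) for a in np.linspace(0,2*np.pi,12,endpoint=False)]
S=4; x0,y0=235,165; im=cv2.resize(im[y0:y0+150,x0:x0+200],None,fx=S,fy=S,interpolation=cv2.INTER_CUBIC)
for q,col in ((pts,(0,0,255)),(ring,(0,255,0))):
    for u,v in (proj(c,np.array(q))+.5-[x0,y0])*S: cv2.circle(im,(int(u),int(v)),3,col,1)
cv2.imwrite('pics/ov6.png',im)
```

```text
pos [456.48 -22.36 367.57] goal [456.72 -22.57 367.61] bush [496.   -8.3 239.2] 11.05 [ 0.3   0.08 -0.5  -0.02 -0.72 -1.52]
shift frac [-0.0008 -0.0014 -0.    ] turn frac [ 0.      0.     -0.0002]
bush now rel head (x,y,z) [-120.14    0.28   -0.  ] force [ 0.1  0.  -1.5] w 33.408201439215105
11.05 [456.48144095 -22.3611369  367.56880387] [ 0.305  0.083 -0.503 -0.017 -0.724 -1.516]
foot top n 1545 z at (20,0) 176.54707441000113 slopes [-0.0201  0.0084] ext [[8.7, -30.8, 174.8], [37.3, 30.5, 178.1]]
brass 1573 [[-0.3, -8.5, 124.7], [7.0, -0.2, 133.7], [9.0, 8.3, 141.8]]
11.1 [456.48003229 -22.35000496 367.5673577 ] [ 0.305  0.083 -0.503 -0.017 -0.724 -1.516]
```

View pics/ov6.png

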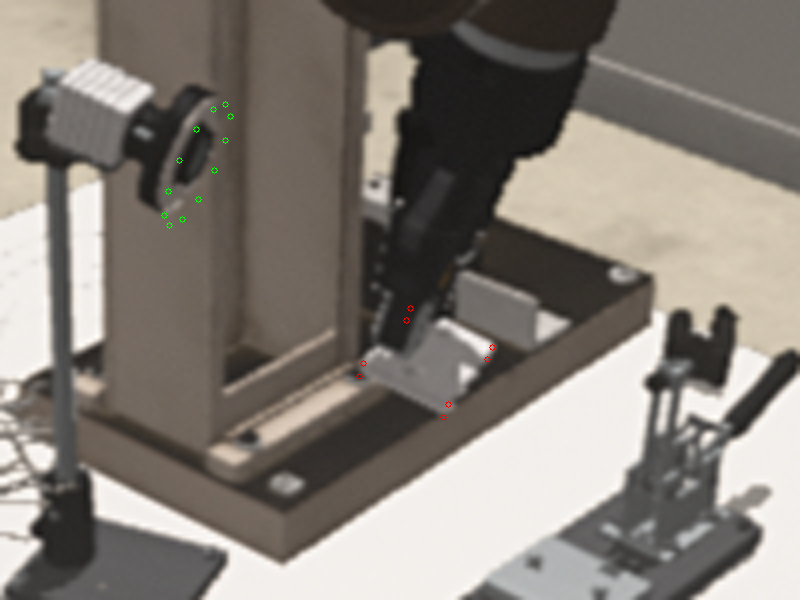

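Run:
```python
from goal import *
H=np.c_[XH,YH,ZH]
# wrist tilt bias: table plane & foot plane before lift
for n,zz in (('w1',0),('w2',0),('w2',33)):
    p,d,c=load(n+'.npz'); P=cloud(c,d); g=p.max(2); x,y,z=np.moveaxis(P,2,0)
    m=(d>0)&(abs(z-zz)<6)&(g>150)&((abs(x-457)<28)&(y<-96)&(y>-125) if zz else (x>380)&(x<560)&(y<-150)&(y>-380))
    k,*_=np.linalg.lstsq(np.c_[x[m],y[m],np.ones(m.sum())],z[m],rcond=None); print(n,zz,m.sum(),k[:2].round(4),np.median(z[m]))
for n in ('scene0','s4','s6'):
    p,d,c=load(n+'.npz'); P=cloud(c,d); Q=(P-G)@H; g=p.max(2)
    reg=(d>0)&(np.hypot(Q[...,1],Q[...,2])<42)&(Q[...,0]<14)&(Q[...,0]>-15)
    # brightness: gray face
    v,u=np.nonzero(reg); 
    print(n,reg.sum(),'g pct',np.percentile(g[reg],[5,25,50,75,95]))
    m=(reg&(g>75)).astype(np.uint8)
    cs,_=cv2.findContours(m,0,cv2.CHAIN_APPROX_NONE); ct=max(cs,key=len)
    e=cv2.fitEllipse(cv2.convexHull(ct)); print(' ellipse',e)
    pe=proj(c,[G+33*(np.cos(a)*YH+np.sin(a)*ZH) for a in np.linspace(0,6.28,40)]).astype(np.float32); print(' expected',cv2.fitEllipse(pe))
    F=Q[(m>0)]; k,*_=np.linalg.lstsq(np.c_[F[:,1:],np.ones(len(F))],F[:,0],rcond=None); print(' plane x=ay+bz+c',k.round(3),'med',np.median(F,0).round(1),np.percentile(F,[3,97],axis=0).round(1).tolist())
    if n=='scene0':
        sub=g[int(v.min())-2:int(v.max())+3,int(u.min())-2:int(u.max())+3]
        print(u.min(),v.min()); [print(' '.join(f'{q:3d}' for q in r)) for r in sub]
```

```text
w1 0 33631 [0.0006 0.0007] 0.6051833861199043
w2 0 32351 [0.0008 0.0006] 0.612154293430649
w2 33 1090 [ 0.0005 -0.0034] 33.90976011121447
scene0 349 g pct [ 30.  36.  55.  92. 114.]
 ellipse ((281.5596618652344, 202.74960327148438), (8.9381685256958, 30.820621490478516), 23.509994506835938)
 expected ((283.81732177734375, 205.79747009277344), (8.960744857788086, 33.34809875488281), 25.26944923400879)
 plane x=ay+bz+c [-1.000e-03 -1.000e-03  6.633e+00] med [ 6.6  8.2 11.9] [[5.1, -28.6, -25.3], [8.5, 26.1, 31.3]]
270 187
208 185 156 137 117 105 103 105 107 106 107 108 109 105 101 103 103 107 106  98  91  87  88  86
198 204 214 211 173 120 102 103 105 106 106 108 101  77  60  59  66  86  98 100  94  90  87  87
205 221 230 229 199 138 103 102 105 105 107 100  77  52  40  36  38  49  62  78  83  84  88  85
224 231 229 209 171 124 103 103 105 103  97  78  58  49  45  41  37  31  37  53  63  76  86  85
231 229 204 159 116 102 104 105 105 100  76  57  53  55  52  46  41  54  77  85  88  87  86  84
225 199 146  94  73  86 104 108 109  98  70  52  55  57  52  45  58  98 124 114 101  91  86  8
[... 2842 characters left out ...]
se ((281.5121154785156, 202.82098388671875), (8.917407035827637, 30.981969833374023), 23.762142181396484)
 expected ((283.81732177734375, 205.79747009277344), (8.960744857788086, 33.34809875488281), 25.26944923400879)
 plane x=ay+bz+c [-2.000e-03 -2.000e-03  6.629e+00] med [ 6.6  9.1 10.1] [[5.1, -28.1, -26.0], [8.5, 26.8, 32.2]]
s6 345 g pct [ 32.   39.   59.   99.  122.8]
 ellipse ((281.5366516113281, 202.78880310058594), (8.913239479064941, 30.9267520904541), 23.643831253051758)
 expected ((283.81732177734375, 205.79747009277344), (8.960744857788086, 33.34809875488281), 25.26944923400879)
 plane x=ay+bz+c [-0.008  0.01   6.479] med [ 6.6  9.2 12.3] [[4.8, -28.3, -25.5], [8.2, 27.0, 31.9]]
```

Run:
```python
from goal import *
H=np.c_[XH,YH,ZH]
p,d,c=load('s6.npz'); P=cloud(c,d); Q=(P-G)@H; g=p.max(2)
for a in (0,6.6): print('expected ring ctr px',a,proj(c,G+a*XH))
# ellipse centre ray onto plane Q.x=6.6
o=(c['cam_to_world'][:3,3]-G)@H; r=(rays(c,[(281.54,202.79)])@c['cam_to_world'][:3,:3].T@H)[0]; print('ring centre Q',o+r*((6.6-o[0])/r[0]))
# lens dark blob in front of ring face
m=(d>0)&(np.hypot(Q[...,1],Q[...,2])<26)&(g<75)&(Q[...,0]<6)&(Q[...,0]>-8); print('lens',m.sum(),np.percentile(Q[m],[2,10,50,90,98],axis=0).round(1).tolist())
# foot in scene: bottom/front edges vs expectation at same state; biases of scene z at table
for n in ('s6',):
    m=(d>0)&(g>150)&(P[...,0]>380)&(P[...,0]<560)&(P[...,1]>20)&(P[...,1]<250)&(abs(P[...,2])<15); A=np.c_[P[m][:,:2],np.ones(m.sum())]; k,*_=np.linalg.lstsq(A,P[m][:,2],rcond=None); print('scene table plane',k.round(4),'at bush',k@[496,-8,1],'at stand',k@[651,48,1])
# foot front face plane & extents
h=cv2.cvtColor(p,cv2.COLOR_RGB2HSV)
m=(d>0)&(h[...,1]<60)&(g>110)&(Q[...,0]<-105)&(Q[...,0]>-175)&(abs(Q[...,1])<40)&(Q[...,2]<-30)&(Q[...,2]>-60)
F=Q[m]; top=F[(F[:,2]>-45)&(F[:,0]<-130)]; k,*_=np.linalg.lstsq(np.c_[top[:,:2],np.ones(len(top))],top[:,2],rcond=None)
print('foot top plane',len(top),k.round(3),'at(-142,0)',k@[-142,0,1]); print(np.percentile(F,[0.5,2,50,98,99.5],axis=0).round(1).tolist())
# top view head rim
for n in ('top0','t4'):
    p,d,c=load(n+'.npz'); P=cloud(c,d); Q=(P-G)@H
    m=(d>0)&(abs(Q[...,1])<45)&(abs(Q[...,2])<45)&(Q[...,0]>-10)&(Q[...,0]<18)
    for a,b in ((-6,2),(2,6),(6,10),(10,14),(14,18)):
        q=Q[m&(Q[...,0]>a)&(Q[...,0]<=b)]
        if len(q)>3: print(n,a,b,len(q),'y',np.percentile(q[:,1],[3,97]).round(1),'z',np.percentile(q[:,2],[3,97]).round(1))
```

```text
expected ring ctr px 0 [[283.91760334 205.8629159 ]]
expected ring ctr px 6.6 [[281.01372155 204.48173434]]
ring centre Q [ 6.6        -0.35530284  3.88444125]
lens 83 [[0.4, -16.0, -10.3], [1.2, -13.7, -7.9], [2.8, -1.2, 3.4], [4.9, 11.4, 15.6], [5.9, 12.8, 17.1]]
scene table plane [-7.0000e-03  5.4000e-03  5.5997e+00] at bush 2.107208209519024 at stand 1.3302388518089945
foot top plane 306 [-2.300e-02 -1.300e-02 -4.373e+01] at(-142,0) -40.42846421519013
[[-164.9, -31.2, -48.7], [-164.8, -28.9, -48.1], [-148.2, 13.4, -40.3], [-121.2, 34.2, -37.2], [-119.4, 34.8, -36.1]]
top0 -6 2 19 y [-13.4  12.4] z [ 4.5 16.4]
top0 2 6 25 y [-24.9  25. ] z [ 7.4 31.5]
top0 6 10 57 y [-31.   28.8] z [ 7.8 33.7]
top0 10 14 60 y [-30.   29.2] z [ 9.3 33.6]
top0 14 18 74 y [-31.1  29.3] z [-4.3 33. ]
t4 -6 2 18 y [-13.   12.4] z [ 7.4 16.9]
t4 2 6 26 y [-22.6  25. ] z [10.8 29.8]
t4 6 10 59 y [-30.9  28.7] z [ 9.8 34. ]
t4 10 14 59 y [-30.1  29.3] z [ 8.9 34.9]
t4 14 18 73 y [-31.2  28.5] z [-5.6 33.5]
```

Run:
```python
from goal import *
for n in ('top0','scene0'):
    p,d,c=load(n+'.npz'); P=cloud(c,d); g=p.max(2); x,y,z=np.moveaxis(P,2,0)
    zb=0 if n[0]=='t' else 2
    m=(d>0)&(g>150)&(abs(z-33-zb)<4)&(abs(x-457)<45)&(y<-70)&(y>-140)
    q=cv2.morphologyEx(m.astype(np.uint8),cv2.MORPH_CLOSE,np.ones((3,3)))
    ct=max(cv2.findContours(q,0,2)[0],key=cv2.contourArea)[:,0]
    r=cv2.minAreaRect(plane(c,ct,33)[:,:2].astype(np.float32)); print(n,'foot',m.sum(),r,'medz',np.median(z[m]))
    # grip top
    k=(d>0)&(g<70)&(z>138)&(z<156)&(abs(x-460)<25)&(abs(y+222)<25); print(' grip',k.sum(),P[k].mean(0).round(1),P[k].max(0).round(1))
    # table plane
    m=(d>0)&(g>190)&(abs(z)<12)&(x>400)&(x<620)&(y>-20)&(y<150); kk,*_=np.linalg.lstsq(np.c_[x[m],y[m],np.ones(m.sum())],z[m],rcond=None); print(' table',m.sum(),kk.round(4),kk@[605,31,1])
```

```text
top0 foot 239 ((455.78558349609375, -101.50474548339844), (62.938392639160156, 44.84975051879883), 2.1542394161224365) medz 32.783961553064046
 grip 27 [ 458.9 -218.5  145.6] [ 463.5 -213.2  151.8]
 table 4691 [-0.0017  0.0108 -0.2148] -0.8982060715963476
scene0 foot 156 ((441.55718994140625, -105.19343566894531), (30.800790786743164, 48.08847427368164), 4.039996147155762) medz 35.036857002704096
 grip 34 [ 456.1 -218.3  145.3] [ 463.4 -211.9  152. ]
 table 4792 [-2.2000e-03  1.1800e-02  2.8953e+00] 1.9173961432400513
```

Call:
carry_out(
  rows=[
    [-0.06,0,-0.23,0,0,0,-1],
    [-0.12,0,-0.46,-0.007,0.009,-0.05,-1],
    [-0.18,0,-0.69,-0.013,0.018,-0.1,-1],
    [-0.244,0,-0.918,-0.02,0.027,-0.15,-1],
    [-0.244,0,-0.918,-0.027,0.036,-0.2,-1],
    [-0.244,0,-0.918,-0.033,0.045,-0.25,-1],
    [-0.244,0,-0.918,-0.04,0.055,-0.3,-1],
    [-0.244,0,-0.918,-0.046,0.064,-0.35,-1],
    [-0.244,0,-0.918,-0.053,0.072,-0.396,-1],
    [-0.244,0,-0.918,-0.053,0.072,-0.396,-1],
    [-0.244,0,-0.918,-0.053,0.072,-0.396,-1],
  ],
)

```text
clock: 12.52
position: [456.4, -22.4, 557.5]
ee_rot: [0.717, -0.697, -0.002, 0.0]
contact_force: [-0.2, 0.2, -0.9]
gripper_width: 32.9
grasp_force: 60.2
```

Call:
carry_out(
  rows=[
    [-0.16,-0.19,0,0,0,0,-1],
    [-0.33,-0.38,0,0,0,0,-1],
    [-0.5,-0.57,0,0,0,0,-1],
    [-0.62,-0.7,0,0,0,0,-1],
    [-0.66,-0.76,0,0,0,0,-1],
    [-0.66,-0.76,0,0,0,0,-1],
    [-0.66,-0.76,0,0,0,0,-1],
  ],
)

```text
clock: 13.4
position: [603.8, 113.2, 557.8]
ee_rot: [0.717, -0.697, -0.002, 0.001]
contact_force: [-0.0, 0.0, -1.2]
gripper_width: 33.4
grasp_force: 60.3
```

Run:
```python
from goal import *
H=np.c_[XH,YH,ZH]
p,d,c=snap('wrist','w7'); P=cloud(c,d); Q=(P-G)@H; g=p.max(2); x,y,z=np.moveaxis(P,2,0)
print('cam',c['cam_to_world'][:3,3],'glass px',proj(c,G))
for a,b in ((-8,-3),(-3,0),(0,2),(2,5),(5,8),(8,11),(11,15),(15,22)):
    q=Q[(d>0)&(abs(Q[...,1])<45)&(abs(Q[...,2])<45)&(Q[...,0]>a)&(Q[...,0]<=b)]
    if len(q)>3: print(a,b,len(q),'y',np.percentile(q[:,1],[1,5,95,99]).round(1),'z',np.percentile(q[:,2],[5,90,97,99]).round(1))
m=(d>0)&(g<130)&(abs(z-10)<4)&(x>570)&(x<720)&(y>-30)&(y<110); q=cv2.morphologyEx(m.astype(np.uint8),cv2.MORPH_OPEN,np.ones((3,3)))
ct=max(cv2.findContours(q,0,1)[0],key=cv2.contourArea)[:,0]; r=cv2.minAreaRect(plane(c,ct,10)[:,:2].astype(np.float32)); print('plate',m.sum(),r,cv2.boxPoints(r).round(1).tolist(),np.median(z[m]))
m=(d>0)&(g>190)&(abs(z)<12)&(x>400)&(x<620)&(y>-120)&(y<150); kk,*_=np.linalg.lstsq(np.c_[x[m],y[m],np.ones(m.sum())],z[m],rcond=None); print(' table',m.sum(),kk.round(4),kk@[605,31,1])
k=(d>0)&(abs(Q[...,1])<45)&(abs(Q[...,2])<45)&(Q[...,0]>-12)&(Q[...,0]<110); print('head px',np.argwhere(k).min(0),np.argwhere(k).max(0))
```

```text
13.4 [603.75704189 113.15798795 557.81300906] [ 0.448  0.309  0.271 -0.003 -1.535 -0.419]
cam [606.31958094  29.25006511 527.68668987] glass px [[317.97429408 126.87998705]]
0 2 30 y [-14.7 -13.9   6.3   7. ] z [10.7 15.4 16.2 16.2]
2 5 21 y [-9.9 -9.4  3.8  4.3] z [14.  16.  16.2 16.2]
5 8 147 y [-30.5 -27.   19.2  23.5] z [18.  30.8 31.1 31.5]
8 11 377 y [-33.5 -29.9  23.5  27.6] z [15.8 32.9 33.5 33.7]
11 15 608 y [-34.2 -31.   23.8  27.9] z [14.9 33.1 33.8 34.1]
15 22 1662 y [-33.7 -30.5  23.8  27.8] z [-7.5 32.3 33.1 33.7]
plate 378 ((658.0055541992188, 87.0607681274414), (45.41908264160156, 11.640837669372559), 20.58119773864746) [[634.7000122070312, 84.5], [638.7999877929688, 73.5999984741211], [681.2999877929688, 89.5999984741211], [677.2000122070312, 100.5]] 10.6088332988964
 table 460 [ 0.0009  0.0006 -0.003 ] 0.5486970603831797
head px [ 78 176] [203 325]
```

Run:
```python
from goal import *
from scipy.optimize import least_squares
H=np.c_[XH,YH,ZH]
for n in ('w7','t4'):
    p,d,c=load(n+'.npz'); P=cloud(c,d); Q=(P-G)@H
    m=(d>0)&(Q[...,0]>9)&(Q[...,0]<17)&(Q[...,2]>8)&(np.hypot(Q[...,1],Q[...,2])<42)&(np.hypot(Q[...,1],Q[...,2])>28)
    F=Q[m]
    for free in (0,1):
        f=lambda t:np.hypot(F[:,1]-t[0],F[:,2]-t[1])-(t[2] if free else 33)
        s=least_squares(f,[0,0,33][:3 if free else 2],loss='soft_l1'); print(n,len(F),s.x.round(2),'rms',np.std(f(s.x)).round(2))
    L=Q[(d>0)&(np.hypot(Q[...,1],Q[...,2])<20)&(Q[...,0]<6)&(Q[...,0]>-6)]; print(' lens front pct',np.percentile(L[:,0],[1,5,20,50]).round(2),len(L))
    f=lambda t:np.hypot(L[:,1]-t[0],L[:,2]-t[1])-t[2]; s=least_squares(f,[-3,1,15],loss='soft_l1'); print(' lens circ',s.x.round(2))
    # yaw: silver body sides
    g=p.max(2); B_=(d>0)&(g>130)&(Q[...,0]>35)&(Q[...,0]<85)&(abs(Q[...,1])<35)&(Q[...,2]>5)&(Q[...,2]<40)
    r=cv2.minAreaRect(P[B_][:,:2].astype(np.float32)); print(' body',B_.sum(),r, 'Q y',np.percentile(Q[B_][:,1],[2,98]).round(1))
    for a in range(38,85,12):
        k=Q[B_&(Q[...,0]>a)&(Q[...,0]<a+12)]; 
        if len(k)>10: print('  ',a,len(k),np.percentile(k[:,1],[3,97]).round(1))
```

```text
w7 1195 [-3.03  0.03] rms 0.55
w7 1195 [-3.04  0.44 32.65] rms 0.55
 lens front pct [0.79 1.08 1.5  1.85] 51
 lens circ [-2.98  0.59 14.88]
 body 3162 ((658.6893310546875, 48.434322357177734), (46.193729400634766, 35.835262298583984), 20.876375198364258) Q y [-18.7  13. ]
   38 884 [-18.3  12.2]
   50 968 [-18.5  12.8]
   62 965 [-18.3  12.6]
   74 345 [-17.8  12.3]
t4 116 [-0.93 -0.87] rms 1.51
t4 116 [-0.97 -0.44 32.64] rms 1.5
 lens front pct [-0.57 -0.44  0.06  1.39] 26
 lens circ [-1.36 -0.2  15.55]
 body 329 ((657.2695922851562, 49.72025680541992), (49.027923583984375, 34.24482345581055), 21.362159729003906) Q y [-17.   15.6]
   38 95 [-16.8  14.6]
   50 97 [-16.7  15.5]
   62 98 [-16.5  15.1]
   74 27 [-14.7  13.9]
```

Call:
carry_out(
  rows=[
    [0.16,0.19,0,0,0,0,-1],
    [0.33,0.38,0,0,0,0,-1],
    [0.5,0.57,0,0,0,0,-1],
    [0.62,0.7,0,0,0,0,-1],
    [0.66,0.76,0,0,0,0,-1],
    [0.66,0.76,0,0,0,0,-1],
    [0.66,0.76,0,0,0,0,-1],
  ],
)

```text
clock: 14.32
position: [456.9, -22.0, 557.5]
ee_rot: [0.718, -0.696, -0.002, 0.001]
contact_force: [0.4, 0.4, -1.7]
gripper_width: 33.2
grasp_force: 60.4
```

```bash
sed -i 's/^G=.*/G=np.array([605.0,31.4,270.])+np.c_[XH,YH,ZH]@[1.0,-2.7,0.2]; B=G-120*XH/; s/134.9\]/134.7]/' goal.py; sed -i 's/^BT=.*/BT=np.array([-7.4,0,134.7])/' goal.py; python3 goal.py
```

```text
1.0
pos [456.9  -22.02 557.46] goal [458.55 -24.78 367.87] bush [497.8 -10.5 239.6] 14.325 [ 0.31  0.02 -0.09 -0.   -1.47 -0.28]
shift frac [ 0.0157 -0.0108  0.9479] turn frac [ 0.053  -0.0718  0.3959]
bush now rel head (x,y,z) [-111.95   10.54  187.4 ] force [ 0.4  0.4 -1.7] w 33.178213255539696
```

Call:
carry_out(
  rows=[
    [0,0,0,0.007,-0.009,0.05,-1],
    [0,0,0,0.013,-0.018,0.1,-1],
    [0,0,0.1,0.02,-0.027,0.15,-1],
    [0,0,0.2,0.027,-0.036,0.2,-1],
    [0,0,0.3,0.033,-0.045,0.25,-1],
    [0.005,-0.005,0.45,0.04,-0.055,0.3,-1],
    [0.01,-0.01,0.6,0.046,-0.064,0.35,-1],
    [0.015,-0.01,0.75,0.053,-0.072,0.396,-1],
    [0.016,-0.011,0.88,0.053,-0.072,0.396,-1],
    [0.016,-0.011,0.948,0.053,-0.072,0.396,-1],
    [0.016,-0.011,0.948,0.053,-0.072,0.396,-1],
    [0.016,-0.011,0.948,0.053,-0.072,0.396,-1],
  ],
)

```text
clock: 15.82
position: [458.8, -25.0, 368.9]
ee_rot: [-0.172, 0.976, 0.023, 0.129]
contact_force: [-0.0, -0.1, -0.9]
gripper_width: 33.4
grasp_force: 60.3
```

```bash
python3 goal.py
```

```text
1.0
pos [458.79 -25.   368.87] goal [458.55 -24.78 367.87] bush [497.8 -10.5 239.6] 15.825 [ 0.3   0.09 -0.5  -0.02 -0.73 -1.51]
shift frac [0.002  0.0015 0.0046] turn frac [-0.0001  0.0006 -0.    ]
bush now rel head (x,y,z) [-119.32   -0.34    0.94] force [-0.  -0.1 -0.9] w 33.394651351018126
```

Call:
carry_out(
  rows=[
    [0.002,0.0015,0.0045,0,0.0006,0,-1],
    [0.002,0.0015,0.0045,0,0.0006,0,-1],
    [0.002,0.0015,0.0045,0,0.0006,0,-1],
    [0.002,0.0015,0.0045,0,0.0006,0,-1],
    [0.002,0.0015,0.0045,0,0.0006,0,-1],
    [0.002,0.0015,0.0045,0,0.0006,0,-1],
  ],
)

```text
clock: 16.58
position: [457.8, -25.1, 366.9]
ee_rot: [-0.172, 0.977, 0.022, 0.127]
contact_force: [-0.5, -0.1, -1.7]
gripper_width: 33.1
grasp_force: 60.3
```

Run:
```python
from goal import *
delta()
st_=arm.read_state(); R0=R.from_quat(st_['ee_rot']).as_matrix(); t0=st_['position']; print(st_['joint_vel'].round(4))
p,d,c=snap('wrist','w9'); P=(cloud(c,d)-t0)@R0; h=cv2.cvtColor(p,cv2.COLOR_RGB2HSV); x,y,z=np.moveaxis(P,2,0)
ft=(d>0)&(h[...,1]<60)&(h[...,2]>90)&(x>8)&(x<50)&(abs(y)<40)&(abs(z-177)<10)
k,*_=np.linalg.lstsq(np.c_[P[ft][:,:2],np.ones(ft.sum())],P[ft][:,2],rcond=None)
print('foot',ft.sum(),k@[20,0,1],k[:2].round(4),np.percentile(P[ft],[1,99],axis=0).round(1).tolist())
# bystanders: spare bracket etc. unchanged between top0 and now
q,dd,_=snap('top','t9'); a=load('top0.npz')[0]; df=(np.abs(q.astype(int)-a).max(2)>60)[235:310,225:345]; print('changed px near bystanders',df.sum())
q,dd,_=snap('scene','s9'); a=load('scene0.npz')[0]; df=(np.abs(q.astype(int)-a).max(2)>60); print('camera region',df[180:325,230:292].sum(),'bystanders',df[330:425,220:350].sum())
```

```text
pos [457.8  -25.08 366.94] goal [458.55 -24.78 367.87] bush [497.8 -10.5 239.6] 16.575 [ 0.3   0.09 -0.5  -0.02 -0.73 -1.51]
shift frac [-0.0051  0.0001 -0.0035] turn frac [ 0.     -0.0006 -0.0002]
bush now rel head (x,y,z) [-1.2126e+02 -2.0000e-02 -7.1000e-01] force [-0.5 -0.1 -1.7] w 33.0936382867987
[ 0.0015  0.0019  0.0003  0.0004  0.0011 -0.0008]
16.575 [457.80205523 -25.07515809 366.93897777] [ 0.297  0.087 -0.5   -0.02  -0.726 -1.507]
foot 1588 176.5152563676035 [-0.0169  0.0077] [[8.6, -30.7, 174.9], [37.4, 30.5, 178.0]]
16.625 [457.81668389 -25.0751646  366.94225871] [ 0.297  0.087 -0.5   -0.02  -0.726 -1.507]
changed px near bystanders 2269
16.675 [457.80052017 -25.08044637 366.91995427] [ 0.297  0.087 -0.5   -0.02  -0.726 -1.507]
camera region 0 bystanders 1676
```

Call:
carry_out(
  rows=[
    [0,0,-0.0025,0,-0.003,0,-1],
    [0,0,-0.0025,0,-0.003,0,-1],
    [0,0,-0.0025,0,-0.003,0,-1],
    [0,0,-0.0025,0,-0.003,0,-1],
    [0,0,-0.0025,0,-0.003,0,-1],
    [0,0,-0.0025,0,-0.003,0,-1],
    [0,0,-0.0025,0,-0.003,0,-1],
    [0,0,-0.0025,0,-0.003,0,-1],
  ],
)

```text
clock: 17.73
position: [457.7, -25.1, 367.4]
ee_rot: [-0.172, 0.976, 0.023, 0.131]
contact_force: [-0.2, -0.2, -1.7]
gripper_width: 33.2
grasp_force: 60.3
```

Run:
```python
from goal import *
delta(); print(arm.read_state()['joint_vel'].round(4))
a=load('scene0.npz')[1]; b=load('s9.npz')[1]; m=(abs(a-b)>8)&(a>0)&(b>0)
print('depth changed bystander',m[330:425,220:350].sum(),'camera',m[180:325,230:292].sum())
a=load('scene0.npz')[0].astype(int);b=load('s9.npz')[0].astype(int); print('spare colour',np.abs(a-b)[335:370,268:298].max(2).__gt__(60).sum())
p,d,c=load('s9.npz'); P=cloud(c,d); print('lever/arm check: depth points above z>120 near clamp', ((P[...,2]>115)&(P[...,2]<140)&(abs(P[...,0]-458)<30)&(P[...,1]<-150)&(P[...,1]>-215)).sum())
```

```text
pos [457.69 -25.1  367.43] goal [458.55 -24.78 367.87] bush [497.8 -10.5 239.6] 17.725 [ 0.3   0.08 -0.5  -0.02 -0.72 -1.51]
shift frac [-0.005   0.0001 -0.0009] turn frac [ 0.      0.0025 -0.0002]
bush now rel head (x,y,z) [-1.1996e+02 -1.0000e-02 -1.3000e-01] force [-0.2 -0.2 -1.7] w 33.24139472804485
[-0.0003  0.0001 -0.0011  0.0011  0.0007 -0.0014]
depth changed bystander 160 camera 861
spare colour 0
lever/arm check: depth points above z>120 near clamp 79
```

```bash
python3 -c "
from bench import arm
print(arm.job_done())"
```

```text
the job is handed in; nothing more can be done
None
```

I threw the clamp lever fully back and lifted the bracket off its dowels. I handed in at 17.7 s with it held motionless by the sides of its upright, clear of the bush. By my measurements the flange is square to the lens, centred and 120 mm from the glass, each to within about 1–2 mm. The judge's verdict isn't shown.

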